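Restart the bench suction unit with its pull switch

ROBOT

A 7-joint arm with a two-finger parallel gripper is mounted at the origin on a cart in front of the work surface, level with it; the furniture and walls round the work are solid. World frame = base frame: x ahead of the robot, y to its left, z up, the work surface at z = 0. Lengths are in mm, angles in rad, forces in N, time in s.
With the tool pointing down it reaches from about 400 to 750 mm from the base axis. Payload 19.5 kg.
Tool frame: the origin (TCP) lies on the centre line of the jaws, within the pads' length; the fingertips stand 19 mm ahead of it and the grasp point (between the pads) is the TCP; z points along the fingers, y is the line along which they close (so a half turn about z gives the same grasp; the last joint's range is limited). The gripper opens to 85 mm and grips with 20 to 120 N. Pads are 22 mm wide; open, the fingers measure 114 mm over their backs; the gripper's body (76 mm by 85 mm) begins 54 mm behind the grasp point. The pads swing forward as they close: fully open they stand 13 mm farther back than shut.
Start: joints at [-0.042, 0.707, -0.028, 1.485, 0.022, 0.951, -0.075], TCP at [574.976, 0.003, 250.268] pointing down, gripper open.
Joint ranges: [-2.71, 2.71], [-0.32, 2.16], [-1.57, 1.52], [0, 2.45], [-1.46, 4.6], [0, 2.02], [-2.83, 2.83]. Speed limits (rad/s): [1.89, 1.89, 2.57, 2.57, 3.01, 3.01, 3.01].

INTERFACE

Orientations are given as a unit quaternion [w, x, y, z].
In Python, from station import r gives the robot as it stands.
- The arm moves only by the tool send_rows, never from a script. Its argument "increments" is a list of rows, each a list of 5 numbers: the closure, from -1 (fully open) to 1 (shut), then the shift along the tool's x, y, z in units of 40 mm (1.0 is 40 mm), then the turn about the tool's z in rad. A call has 1 to 5 rows; each row shifts and turns the commanded pose from where the row before left it, along the tool's axes as they then stand; what a row does not reach is not made up. A row lasts 1/12 s, in which the tool goes at most 41.7 mm and 7.16 degrees, less where a joint would pass 70% of its speed; a pose out of reach is approached as far as the arm can. A call is refused whole if a number of a shift passes 1 or a number of a turn 0.125, either way. A call with a gripper value outside its range is refused whole. The fingers move at their own pace and stop on an object; "squeeze" is the grip in N (left out, the last holds). Time passes only in rows, so rows that do not move let the fingers close. It gives the time, the measured TCP pose, the force, the opening and the grip force at its end, in the units of the state.
- r.get_obs(): the state, without advancing time (a new reading comes with each control period).
- r.capture(name): name is "scene" or "top" or "wrist"; returns the picture (384x512x3 uint8, red, green, blue); there is no depth.
- r.camera_info(name): a dict with "mtx" (3x3 intrinsics, pixels), "k1" (the pictures are not rectified: a ray, as slopes to the right and down, at radius r is drawn at 1 + k1 r^2 times it, then the intrinsics apply), "R" (3x3) and "t" (3): a world point X has camera coordinates R X + t; the wrist camera has in their place "hand_eye" (4x4, takes a point from camera to tool coordinates, whose origin is the TCP and whose axes are the flange's). Camera axes: x right, y down, z forward; pixel columns grow to the right and rows downward; lengths in mm; the calibration is good to about 2 mm. A picture is of the moment at which its call begins: read the wrist's pose just before it. camera_info takes no time and is no camera call.
- r.hand_in(): hands the job in; it is judged then, once.
Trained networks look in the newest picture that a camera, given by its name, has taken for a name from the list of things; names that differ only in an ending like _2 or _b are one class to them, and where a whole thing is asked for, a point or a joint stands for the part that bears it (a point fixed in the world has none). Each returns a list of dicts, best first, with "confidence" (0 to 1); they miss things now and then, are a little off and sometimes report something else, mostly with a low value. They report only what shows in the picture. A call takes as long as a camera call.
- r.look_for(camera, query): "at" ([x, y, z] in mm, in world coordinates, good to about 4 mm: the middle of the surface that is visible of it).
- r.mark_of(camera, query): "at" ([x, y, z] in mm, in world coordinates, good to about 4 mm: a listed point, or the origin of a listed thing).
The state is a dict: "time": time; "joint_pos": joint angles; "joint_vel": joint speeds; "joint_efforts": joint torques, N m; "eef_pos": TCP position; "tcp_rot": TCP orientation; "ft_force": force on the tool from outside, world axes, zero at the start; "wrist_torque": the same for the moment, N m; "width": finger opening in mm; "grasp_force": force on a finger pad.
Only numpy, scipy, OpenCV 4.12 (cv2) and the standard library are available. Lean on these libraries where they do the work, as an engineer would, in place of code of your own. Each camera call takes 0.05 s, during which the arm holds its last target. There are 200 camera calls.

TASK

Restart the bench suction unit: pull the round knob on top of its white switch box straight up until it clicks out fully, then push the same knob back down fully home and let go. Leave the T-shaped handle of the other white box as it is.

Things in the scene. Friction and masses are not known exactly. Their poses are not given: they have to be found in the camera images.
- suction_knob (a joint): Pull switch of the suction unit, vertical travel in m: 0 = home (starts within 2 mm of it), 0.030 = fully out (stop). 2 N of friction; it stays where left. A sprung detent must be passed: the pull rises to 9 N at 16 mm, falls off by 22 mm, and beyond 23 mm the knob clicks out by itself to 26 mm or more. Pushing in takes 8 N at 26 mm, and little below 21 mm.
- suction_knob_grip (a point): Middle of the round knob, moving with it: black ribbed upright cylinder, 34 mm across, 22 mm tall, plus a 5 mm domed top, on a 12 mm steel rod. Home, this point is 33 mm above the flat top of its fixed white box (120 x 100 mm, 55 mm tall, one thick grey hose spigot at the back). A steel bushing 30 mm wide, 9 mm tall stands round the rod. z is up.
- tee_handle (a joint): Pull handle of the neighbouring air unit, travel in m along the vertical, 0 = in, 0.030 = out; starts anywhere from 0 to 0.020 and stays there by 5 N of friction. To be left as it is.
- tee_handle_top (a point): Middle of the top of the black T-shaped handle (crossbar 62 x 16 x 16 mm) on the other fixed white box (105 x 105 x 55 mm, with two thin brass hose tails on its back side). The two boxes may stand either way round, left or right, at least 0.22 m apart. z is up.

How it is judged (in metres and radians):
On the way, in this order (a step that is already met when the one before it is completed fails the run):
1. the round knob is pulled out past its click, at least 24 mm (value of joint suction_knob above 0.024 m), for 0.1 s.
2. the round knob is pushed back home, within 4 mm (value of joint suction_knob below 0.004 m), for 0.2 s.
At the end, for the whole second after the job is handed in: the round knob, having been out past its click, is home within 4 mm, and the T-shaped handle is within 6 mm of where it was (value of joint suction_knob below 0.004 m and distance of tee_handle_top from where it was at the start of the episode below 0.006 m); the robot touches nothing.
It fails at once if the T-shaped handle is moved by more than 6 mm (distance of tee_handle_top from where it was at the start of the episode above 0.006 m).
It also fails if it takes over 29 s, if anything falls off the work surface, if the arm or the gripper's body presses on something with over 40 N, if the wrist force passes 120 N, or if a joint passes its speed limit or range.

## Working session

There is one attempt and no reset: what is moved stays moved. The work goes in short steps, Python scripts to look and compute and a tool call to move; the robot and the scene stay as the last step left them, time stands still between calls to the robot, and variables do not carry over. Pictures are saved under pics/ and viewed, at most 10 in all, crops included, and the job is handed in when it is done.

Besides the shell and the picture viewer there is one more tool, called after "Request:" as a command line: name --pt "numbers of a row" for each row, then --argument value for the rest. send_rows: Moves the arm, as the interface text tells. Its arguments: {"type":"object","properties":{"increments":{"type":"array","items":{"type":"array","items":{"type":"number"}}},"squeeze":{"type":"number"}},"required":["increments"]}

```bash
mkdir -p pics
python3 - <<'E'
from station import r
import cv2,numpy as np
o=r.get_obs();print(o['time'],o['eef_pos'],o['tcp_rot'],o['width'])
ims=[]
for c in("scene","top"):
    ims.append(r.capture(c))
    for q in("suction_knob_grip","tee_handle_top"):
        print(c,q,[(np.round(d['at']),round(d['confidence'],2)) for d in r.mark_of(c,q)[:3]])
im=cv2.resize(np.hstack(ims),(800,300))
cv2.imwrite("pics/a.png",im[:,:,::-1])
E
```

```text
0.0 [5.74761476e+02 8.77042892e-03 2.49856756e+02] [-3.62304739e-04  7.07097432e-01  7.07115928e-01 -3.94036977e-04] 85.66351469599633
scene suction_knob_grip [(array([486., 161.,  90.]), 0.77)]
scene tee_handle_top [(array([ 447., -187.,  108.]), 0.48)]
top suction_knob_grip [(array([488., 163.,  95.]), 0.59)]
top tee_handle_top [(array([ 453., -183.,  107.]), 0.64)]
```

View pics/a.png

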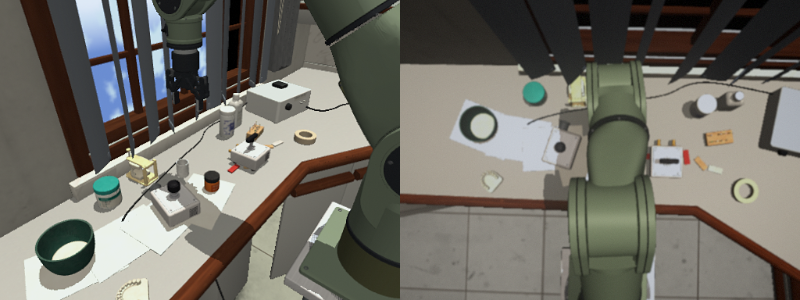

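The round knob sits on the box left of the arm, near (173,185) in the left picture, and the T-handle is on the right near (255,130). This agrees with the networks: knob about (487,162) at z≈90, where 88 is expected. I'll approach from above and look with the wrist camera.

Request:
send_rows --pt "-1 0.8 -0.44 0.3 0" --pt "-1 0.8 -0.44 0.3 0" --pt "-1 0.8 -0.44 0.3 0" --pt "-1 0.8 -0.44 0.3 0" --pt "-1 0.8 -0.44 0.3 0" --squeeze 70

```text
time: 0.72
eef_pos: [485.9, 161.2, 189.9]
tcp_rot: [0.0, 0.707, 0.707, 0.0]
ft_force: [2.0, 0.4, -0.1]
width: 85.3
grasp_force: 0.0
```

Request:
send_rows --pt "-1 0 0 0 0" --pt "-1 0 0 0 0" --pt "-1 0 0 0 0"

```text
time: 0.97
eef_pos: [487.4, 159.5, 190.5]
tcp_rot: [0.0, 0.707, 0.707, -0.0]
ft_force: [0.2, -1.0, -0.1]
width: 85.4
grasp_force: 0.0
```

Run:
```python
from station import r
import cv2,numpy as np
o=r.get_obs();print(o['time'],o['eef_pos'],o['tcp_rot'],o['ft_force'])
ims=[]
for c in("wrist","top","scene"):
    ims.append(r.capture(c))
    print(c,[(np.round(d['at'],1),round(d['confidence'],2)) for d in r.mark_of(c,"suction_knob_grip")[:3]])
cv2.imwrite("pics/b.png",cv2.resize(np.hstack(ims[:2]),(800,300))[:,:,::-1])
```

```text
0.9667 [487.38772119 159.50657759 190.45836881] [ 2.68131663e-04  7.07183543e-01  7.07029960e-01 -2.33475788e-05] [ 0.17811506 -0.99246458 -0.09535669]
wrist [(array([493.8, 162.1,  88.6]), 0.75)]
top []
scene [(array([486.9, 162.2,  91.5]), 0.62)]
```

View pics/b.png

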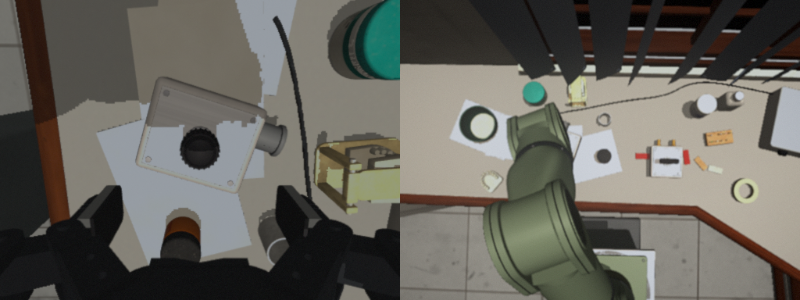

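The wrist picture shows the round knob on its box, with one thick spigot, at original pixel (256,188). The jar is about 90 mm toward −y, clear of the jaws. I'll intersect that pixel's ray with the knob height.

Run:
```python
from station import r
import cv2,numpy as np
from scipy.spatial.transform import Rotation as Ro
o=r.get_obs();ci=r.camera_info("wrist");H=np.array(ci['hand_eye']);M=np.array(ci['mtx'])
R=Ro.from_quat(o['tcp_rot'],scalar_first=True).as_matrix()
s=cv2.undistortPoints(np.array([[[256.,188.]]]),M,np.array([ci['k1'],0,0,0.]))[0,0]
d=R@H[:3,:3]@np.r_[s,1];c=R@H[:3,3]+o['eef_pos']
for z in(88,100):print(c+d*(z-c[2])/d[2])
```

```text
[487.10322062 165.30795857  88.        ]
[487.05809607 168.52319411 100.        ]
```

Request:
send_rows --pt "-1 0.08 0 0.5 0" --pt "-1 0 0 0.5 0" --pt "-1 0 0 0.5 0" --pt "-1 0 0 0.5 0" --pt "-1 0 0 0.55 0"

```text
time: 1.68
eef_pos: [487.3, 162.9, 87.7]
tcp_rot: [0.0, 0.707, 0.707, 0.0]
ft_force: [0.1, -0.5, -0.4]
width: 85.5
grasp_force: 0.0
```

Request:
send_rows --pt "-1 0 0 0 0" --pt "-1 0 0 0 0" --pt "0.2 0 0 0 0" --pt "0.2 0 0 0 0" --pt "0.2 0 0 0 0"

```text
time: 2.1
eef_pos: [487.4, 163.3, 89.3]
tcp_rot: [0.0, 0.707, 0.707, 0.001]
ft_force: [0.1, -0.0, 0.3]
width: 51.3
grasp_force: 0.0
```

Request:
send_rows --pt "1 0 0 0 0" --pt "1 0 0 0 0" --pt "1 0 0 0 0" --pt "1 0 0 0 0" --pt "1 0 0 0 0"

```text
time: 2.52
eef_pos: [487.7, 163.3, 88.6]
tcp_rot: [0.0, 0.707, 0.707, 0.001]
ft_force: [6.1, -0.3, 0.5]
width: 31.9
grasp_force: 69.2
```

Request:
send_rows --pt "1 0 0 -0.15 0" --pt "1 0 0 -0.15 0" --pt "1 0 0 -0.15 0" --pt "1 0 0 -0.1 0"

```text
time: 2.85
eef_pos: [487.7, 163.3, 110.9]
tcp_rot: [0.0, 0.707, 0.707, 0.001]
ft_force: [6.8, -0.0, -0.7]
width: 32.3
grasp_force: 73.3
```

Request:
send_rows --pt "1 0 0 -0.1 0" --pt "1 0 0 -0.1 0" --pt "1 0 0 0 0" --pt "1 0 0 0 0" --pt "1 0 0 0 0"

```text
time: 3.27
eef_pos: [487.7, 163.3, 118.2]
tcp_rot: [0.0, 0.707, 0.707, 0.001]
ft_force: [7.9, 0.8, -8.2]
width: 31.9
grasp_force: 83.1
```

Run:
```python
from station import r
import cv2,numpy as np
im=r.capture("scene");print([(np.round(d['at'],1),round(d['confidence'],2)) for d in r.mark_of("scene","suction_knob_grip")[:3]])
cv2.imwrite("pics/c.png",cv2.resize(im[150:320,150:350],None,fx=3,fy=3)[:,:,::-1])
```

```text
[(array([487.6, 162.4, 119.8]), 0.49)]
```

View pics/c.png

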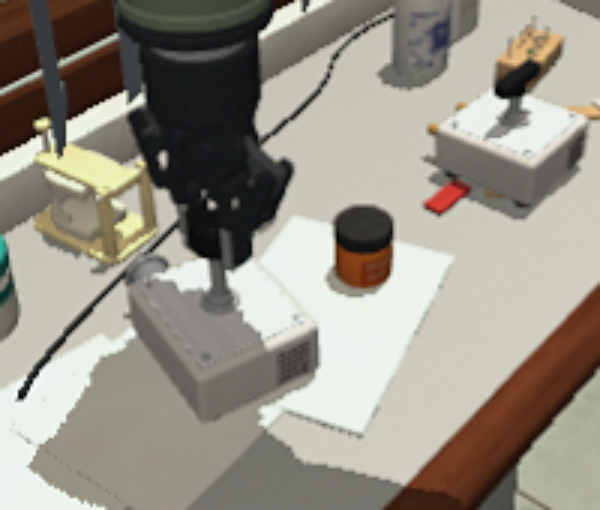

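The crop shows the knob in the jaws at about (218,240), with a long length of rod exposed. It is out by 29.6 mm against the stop, and the tee is untouched. Next I push it home.

Request:
send_rows --pt "1 0 0 0.15 0" --pt "1 0 0 0.15 0" --pt "1 0 0 0.15 0" --pt "1 0 0 0.15 0" --pt "1 0 0 0.1 0"

```text
time: 3.78
eef_pos: [487.7, 163.3, 89.9]
tcp_rot: [0.0, 0.707, 0.707, 0.001]
ft_force: [7.2, 0.2, 1.7]
width: 32.1
grasp_force: 84.3
```

Request:
send_rows --pt "1 0 0 0.06 0" --pt "1 0 0 0.03 0" --pt "1 0 0 0 0" --pt "1 0 0 0 0"

```text
time: 4.12
eef_pos: [487.8, 163.3, 87.9]
tcp_rot: [0.001, 0.707, 0.707, 0.001]
ft_force: [-0.4, -0.5, 30.3]
width: 32.2
grasp_force: 87.8
```

Request:
send_rows --pt "0.2 0 0 0 0" --pt "-0.3 0 0 0 0" --pt "-1 0 0 0 0" --pt "-1 0 0 0 0" --pt "-1 0 0 0 0"

```text
time: 4.53
eef_pos: [486.7, 163.2, 86.5]
tcp_rot: [-0.0, 0.707, 0.707, -0.0]
ft_force: [1.0, 1.3, -0.6]
width: 80.5
grasp_force: 0.0
```

Request:
send_rows --pt "-1 0 0 0 0" --pt "-1 0 0 -0.3 0" --pt "-1 0 0 -0.6 0" --pt "-1 0 0 -0.8 0" --pt "-1 0 0 -0.8 0"

```text
time: 4.95
eef_pos: [486.5, 163.0, 187.6]
tcp_rot: [-0.0, 0.707, 0.707, -0.001]
ft_force: [0.2, 0.3, 0.3]
width: 85.7
grasp_force: 0.0
```

Request:
send_rows --pt "-1 0 0 -0.5 0" --pt "-1 0 0 0 0" --pt "-1 0 0 0 0"

```text
time: 5.2
eef_pos: [487.2, 163.3, 207.3]
tcp_rot: [0.0, 0.707, 0.707, 0.001]
ft_force: [-0.5, 0.0, -0.3]
width: 85.2
grasp_force: 0.0
```

Run:
```python
from station import r
import cv2,numpy as np
im=r.capture("scene")
for q in("suction_knob_grip","tee_handle_top"):print([(np.round(d['at'],1),round(d['confidence'],2)) for d in r.mark_of("scene",q)[:3]])
cv2.imwrite("pics/d.png",cv2.resize(im[150:320,150:350],None,fx=3,fy=3)[:,:,::-1])
```

```text
[(array([486.1, 164. ,  88.8]), 0.73)]
[(array([ 448.9, -186.3,  110. ]), 0.55)]
```

View pics/d.png

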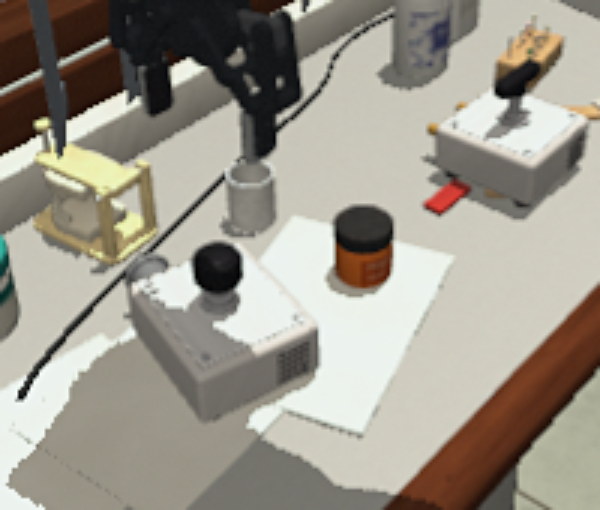

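The knob is seated at about (217,265) with only the bushing showing below it, and the tee is unchanged. To be safe, in case opening the jaws dragged it up slightly, I'll press the dome gently with closed fingertips. The contact height also checks that it is home (TCP ≈ 123).

Request:
send_rows --pt "1 0 0 0.3 0" --pt "1 0 0 0.3 0" --pt "1 0 0 0.3 0" --pt "1 0 0 0.3 0" --pt "1 0 0 0.3 0"

```text
time: 5.77
eef_pos: [486.5, 163.0, 145.2]
tcp_rot: [-0.0, 0.707, 0.707, -0.001]
ft_force: [-1.1, 0.3, -0.9]
width: 25.6
grasp_force: 0.0
```

Request:
send_rows --pt "1 0 0 0.3 0" --pt "1 0 0 0.1 0" --pt "1 0 0 0.1 0" --pt "1 0 0 0.07 0" --pt "1 0 0 0 0"

```text
time: 6.18
eef_pos: [486.9, 163.2, 123.6]
tcp_rot: [-0.0, 0.707, 0.707, -0.0]
ft_force: [0.6, 0.1, -0.3]
width: 0.1
grasp_force: 0.0
```

Request:
send_rows --pt "1 0 0 0.04 0" --pt "1 0 0 0.03 0" --pt "1 0 0 0 0"

```text
time: 6.43
eef_pos: [487.0, 163.2, 121.2]
tcp_rot: [0.0, 0.707, 0.707, 0.0]
ft_force: [-0.4, 0.3, 0.2]
width: -0.1
grasp_force: 0.0
```

Request:
send_rows --pt "1 0 0 0.04 0" --pt "1 0 0 0.03 0" --pt "1 0 0 0 0"

```text
time: 6.68
eef_pos: [487.0, 163.2, 118.2]
tcp_rot: [-0.0, 0.707, 0.707, -0.0]
ft_force: [-0.3, -0.7, 0.8]
width: -0.2
grasp_force: 0.0
```

Request:
send_rows --pt "1 0 0 0.04 0" --pt "1 0 0 0.04 0" --pt "1 0 0 0 0"

```text
time: 6.93
eef_pos: [487.3, 163.3, 117.5]
tcp_rot: [0.0, 0.707, 0.707, 0.001]
ft_force: [-11.9, -2.6, 59.6]
width: -0.1
grasp_force: 29.8
```

The fingertips hit a hard stop, so the knob is fully home. Retreating.

Request:
send_rows --pt "1 0 0 -0.2 0" --pt "1 0 0 -0.6 0" --pt "1 0 0 -0.8 0" --pt "1 0 0 -0.8 0" --pt "1 0 0 0 0"

```text
time: 7.35
eef_pos: [488.4, 163.6, 215.9]
tcp_rot: [0.001, 0.707, 0.707, 0.003]
ft_force: [0.4, 0.3, -0.1]
width: -0.3
grasp_force: 0.0
```

Run:
```python
from station import r
import numpy as np
r.capture("scene")
for q in("suction_knob_grip","tee_handle_top"):print([(np.round(d['at'],1),round(d['confidence'],2)) for d in r.mark_of("scene",q)[:3]])
print(r.get_obs()['eef_pos'],r.get_obs()['ft_force']);print(r.hand_in())
```

```text
[(array([484.3, 166.3,  88.2]), 0.72)]
[(array([ 448.1, -185.4,  107.5]), 0.65), (array([487. , 165.5,  88.9]), 0.28)]
[486.88161038 163.18135561 210.91583644] [ 0.54554502 -0.88425379 -0.41178562]
the job is handed in; nothing more can be done
None
```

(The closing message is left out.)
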